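Post a mould insert through the flap of the collecting box

ROBOT

A 6-joint arm with a two-finger parallel gripper is mounted at the origin on a cart in front of the work surface, level with it; the furniture and walls round the work are solid. World frame = base frame: x ahead of the robot, y to its left, z up, the work surface at z = 0. Lengths are in mm, angles in rad, forces in N, time in s.
With the tool pointing down it reaches from about 275 to 825 mm from the base axis. Payload 4.9 kg.
Tool frame: the origin (TCP) lies on the mounting face of the last link; the fingertips stand 173 mm ahead of it and the grasp point (between the pads) lies 155 mm ahead of it (robot.grip_depth is the distance from the TCP to the grasp point, in mm); z points along the fingers, y is the line along which they close (so a half turn about z gives the same grasp; the last joint's range is limited). The gripper opens to 85 mm and grips with 20 to 120 N. Pads are 22 mm wide; open, the fingers measure 114 mm over their backs; the gripper's body (76 mm by 85 mm) begins 54 mm behind the grasp point. The pads swing forward as they close: fully open they stand 13 mm farther back than shut.
Start: joints at [-1.262, 0.326, -0.193, 1.052, 0, 1.437], TCP at [235.673, -496.968, 404.681] pointing down, gripper open.
Joint ranges: [-2.65, 2.65], [-0.97, 1.79], [-1.3, 1.35], [-1.93, 2.1], [-1.47, 1.37], [-3.14, 3.14]. Speed limits (rad/s): [2.57, 2.57, 3.14, 3.14, 3.14, 3.14].

INTERFACE

Orientations are given as a rotation vector (axis times angle).
In Python, from workcell import robot gives the robot as it stands.
- The arm moves only by the shell command python3 -m inch 'ROWS'. ROWS is JSON, a list of rows, each an object with "fingers": the opening, from -1 (shut) to 1 (fully open); "xyz": the shift along the tool's x, y, z in mm, a list of three; "yaw": the turn about the tool's z in rad. A call has exactly 8 rows; each row is the pose to reach, as a shift and turn from the pose commanded when the call began, along the tool's axes at that moment; what a row does not reach only later rows make up. A row lasts 1/12 s, in which the tool goes at most 41.7 mm and 7.16 degrees, less where a joint would pass 70% of its speed; a pose out of reach is approached as far as the arm can. A call with a gripper value outside its range is refused whole. The fingers move at their own pace and stop on an object; the grip force is fixed at half the most. Time passes only in rows, so rows that repeat a pose let the fingers close, or fill a call up. It gives the time, the measured TCP pose, the force, the opening and the grip force at its end, in the units of the state.
- robot.get_state(): the state, without advancing time (a new reading comes with each control period).
- robot.snapshot(name): name is "scene" or "top" or "wrist"; returns a dict with "pixels" (480x640x3 uint8, red, green, blue), "camera_matrix" (3x3 intrinsics, pixels), "eye" and "attitude" of the camera in the world; the wrist camera has in their place "hand_eye" (4x4, takes a point from camera to tool coordinates, whose origin is the TCP and whose axes are the flange's). Camera axes: x right, y down, z forward; pixel columns grow to the right and rows downward; lengths in mm; the calibration is good to about 2 mm. A picture is of the moment at which its call begins: read the wrist's pose just before it. There is no depth.
- robot.finish_job(): hands the job in; it is judged then, once.
The state is a dict: "time": time; "joint_pos": joint angles; "qvel": joint speeds; "tau": joint torques, N m; "position": TCP position; "eef_rot": TCP orientation; "contact_force": force on the tool from outside, world axes, zero at the start; "wrist_torque": the same for the moment, N m; "width": opening from 0.0 (shut) to 1.0 (fully open); "gripper_force": force on a finger pad.
Only numpy, scipy, OpenCV 4.12 (cv2) and the standard library are available. Lean on these libraries where they do the work, as an engineer would, in place of code of your own. Each camera call takes 0.05 s, during which the arm holds its last target. There are 200 camera calls.

TASK

With the fingertips, gently push the steel mould insert that lies on the loading shelf along the shelf, against and through under the clear swing flap of the grey collecting box, following it far enough under the flap that it goes over the edge and slides down inside. Then draw the fingers back out so that the flap swings fully shut. Only push the insert, never grip or lift it, and leave the other inserts and the bar of compound beside the box where they are.

Things in the scene. Friction and masses are not known exactly. Their poses are not given: they have to be found in the camera images.
- drop_box: Grey sheet-steel collecting box, 319 mm long, 102 mm wide, 145 mm high (clear window in its top), fixed to the bench. Origin on the bench under the middle of the closed flap; x points along the shelf into the box, y across, z up. Under the shelf a closed drawer; its bar handle stands out 21 mm in front of the shelf, 36 mm above the bench.
- shelf_front (a point): Middle of the front edge of the open loading shelf, on its top: 70 mm above the bench, at the box's x = -130 mm. The shelf is lined with slick black plastic, level, 94 mm wide between side rims that stand 10 mm above it; the front end has no rim.
- drop_edge (a point): Middle of the shelf's inner edge, at the box's x = +30 mm, 30 mm behind the closed flap. Beyond it a slide with the same slick lining falls at 38 degrees to the floor (12 mm above the bench, x = 105 to 185 mm): a part goes down by itself once its middle is past this edge.
- header (a point): Middle of the header's lower front edge, at the box's x = -8 mm, 69 mm above the shelf; the flap's hinge behind it leaves an opening 62 mm high, 94 mm wide. Upright fingers are stopped by the header; leaned (tips forward, by 30 to 45 degrees) they reach in under it.
- flap (a joint): Clear swing flap hung from the top of the opening, 88 mm wide; 0 = hanging shut, grows to 1.3 rad as its lower edge swings inward (along the box's +x). It weighs 45 g, is pushed open by the insert, and falls shut by itself.
- flap_edge (a point): Middle of the flap's lower edge, 64 mm below its hinge axis, which is 136 mm above the bench at the box's x = 0; shut, the edge hangs 2 mm above the shelf.
- insert: Steel mould insert 40 x 56 x 26 mm with a round cavity in its top, about 140 g, loose on the shelf with its long side roughly along the shelf. Origin in the middle of its underside; x across (40 mm), y along its 56 mm length (either end may face the flap), z up.
- next_insert: Smaller steel insert 34 x 46 x 24 mm, loose on the bench to the left of the box; origin in the middle of its underside. Leave it.
- small_insert: Smallest steel insert 32 x 38 x 20 mm, loose on the bench to the left of the box; origin in the middle of its underside. Leave it.
- bar: Bar of polishing compound 39 x 89 x 32 mm, loose on the bench to the right of the box; origin in the middle of its underside. Leave it.
Not all that is in view belongs to the job. What is shaped like the insert but green or red is not meant.

How it is judged:
By the outcome, as a careful person would: the job done as asked, in the order asked, and still so for the second after the job is handed in, with the robot touching nothing.
It also fails if it takes over 32 s, if anything falls off the work surface, if the arm or the gripper's body presses on something with over 40 N, if the wrist force passes 120 N, or if a joint passes its speed limit or range.

## Working session

There is one attempt and no reset: what is moved stays moved. The work goes in short steps, Python scripts to look and compute and a shell command to move; the robot and the scene stay as the last step left them, time stands still between calls to the robot, and variables do not carry over. Pictures are saved under pics/ and viewed, at most 13 in all, crops included, and the job is handed in when it is done.

```bash
mkdir -p pics; ls; python3 - <<'E'
from workcell import robot
import cv2,numpy as np
print(robot.get_state())
for n in("scene","top"):
    s=robot.snapshot(n); cv2.imwrite(f"pics/{n}0.png",s["pixels"][:,:,::-1]); print(n,s["camera_matrix"],s["eye"],s["attitude"])
E
```

```text
pics
{'time': 0.0, 'joint_pos': array([-1.26218518e+00,  3.26951185e-01, -1.93626910e-01,  1.05201162e+00,
        2.45316007e-06,  1.43660535e+00]), 'qvel': array([-0.00042931, -0.00015645, -0.00052181, -0.00226759, -0.00077835,
       -0.00035573]), 'tau': array([-5.62116074e-04, -4.43398368e+01,  2.62439167e+01,  1.53589051e-02,
       -9.42830820e-05,  2.07561413e-05]), 'position': array([ 235.58252534, -496.65689013,  403.88126653]), 'eef_rot': array([-3.06316551e+00, -6.89491007e-01,  2.41388283e-04]), 'contact_force': array([-0.29782942, -0.4754689 , -0.3611253 ]), 'wrist_torque': array([ 0.05939184, -0.04976665,  0.02910942]), 'gripper_force': 0.0, 'width': 0.9963433604567477}
scene [[488.69937645   0.         314.62622999]
 [  0.         488.69937645 245.94118009]
 [  0.           0.           1.        ]] [ -2.5186197  507.59490038 883.52353574] [-1.600113    2.19147769 -0.67906005]
top [[544.07226807   0.         320.78001565]
 [  0.         544.07226807 241.27868535]
 [  0.           0.           1.        ]] [ 252.10593341  327.92535577 1436.44406974] [-2.12549068  2.09382394 -0.21338231]
```

View pics/scene0.png

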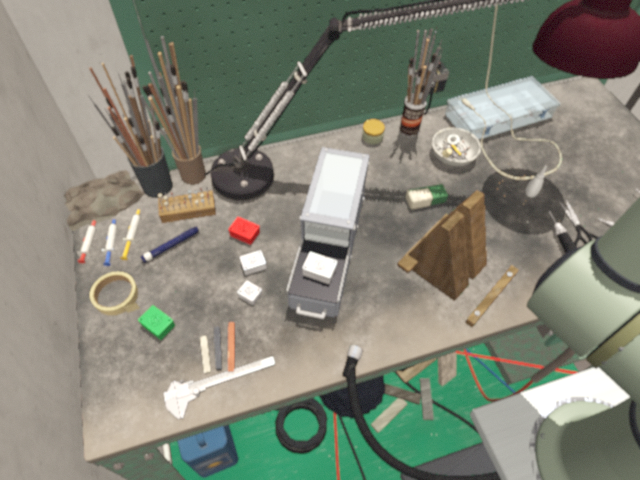

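View pics/top0.png

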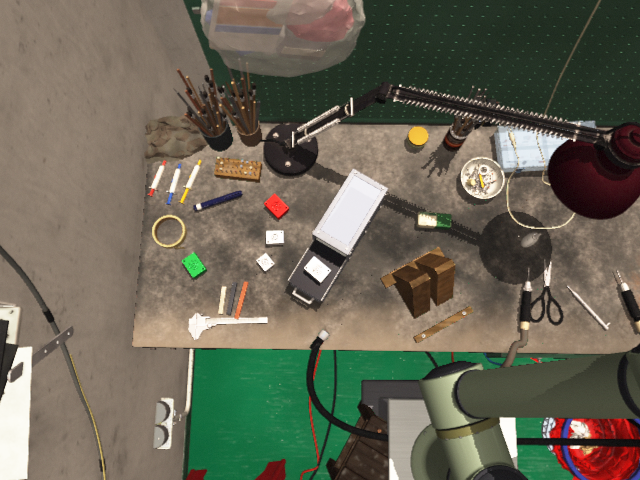

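The scene view shows the shelf at (325,275) with the insert on it at (320,268). In the top view the shelf is at (320,270), the insert at (317,269), and the box runs up to (365,180). I'll enlarge both.

```bash
python3 - <<'E'
import cv2
a=cv2.imread("pics/top0.png")[165:310,260:400]; b=cv2.imread("pics/scene0.png")[145:325,270:380]
cv2.imwrite("pics/topc.png",cv2.resize(a,None,fx=4,fy=4,interpolation=cv2.INTER_CUBIC))
cv2.imwrite("pics/scenec.png",cv2.resize(b,None,fx=3.3333,fy=3.3333,interpolation=cv2.INTER_CUBIC))
E
```

```text
(no output)
```

View pics/topc.png

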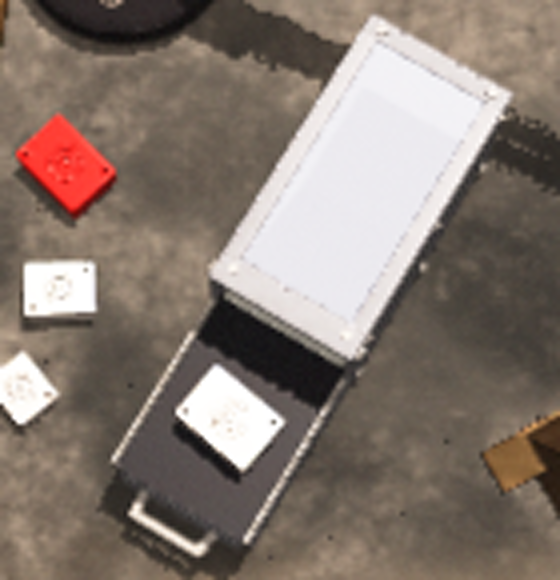

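View pics/scenec.png

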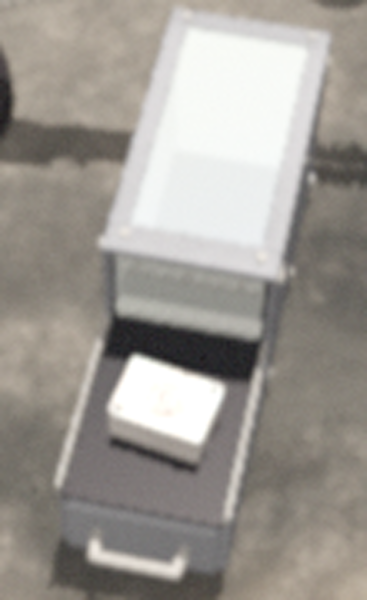

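The insert lies with its long side across the shelf, about 10° off square. I'll work out the poses.

```bash
cat > h.py <<'E'
import numpy as np, cv2
from scipy.spatial.transform import Rotation as R
from scipy.optimize import least_squares
from workcell import robot
def cams():
    return {n:robot.snapshot(n) for n in("scene","top")}
def proj(c,P):
    Rm=R.from_rotvec(c["attitude"]).as_matrix(); p=(np.atleast_2d(P)-c["eye"])@Rm
    q=p@np.array(c["camera_matrix"]).T; return q[:,:2]/q[:,2:]
def back(c,uv,z):
    Rm=R.from_rotvec(c["attitude"]).as_matrix()
    d=Rm@np.linalg.solve(c["camera_matrix"],[uv[0],uv[1],1]); e=np.array(c["eye"]); return e+d*(z-e[2])/d[2]
E
python3 - <<'E'
from h import *
C=cams()
t=lambda u,v:(260+u/4-.4,165+v/4-.4); s=lambda u,v:(270+u/3.3333-.35,145+v/3.3333-.35)
box={'top':[((-130,47,80),t(116,460)),((-130,-47,80),t(247,540)),((-8,51,145),t(212,268)),((-8,-51,145),t(352,358)),((311,51,145),t(375,17)),((311,-51,145),t(511,95))],
'scene':[((-130,47,80),s(60,487)),((-130,-47,80),s(228,517)),((311,51,145),s(180,10)),((311,-51,145),s(328,35))]}
def f(p):
    c,sn=np.cos(p[2]),np.sin(p[2]); r=[]
    for n,l in box.items():
        for P,uv in l:
            r+=list(proj(C[n],[p[0]+c*P[0]-sn*P[1],p[1]+sn*P[0]+c*P[1],P[2]])[0]-uv)
    return r
g=back(C['top'],t(280,310),145)
b=min((least_squares(f,[g[0],g[1],a]) for a in np.arange(-3,3,.8)),key=lambda o:o.cost)
print(b.x,np.round(b.fun,1))
c,sn=np.cos(b.x[2]),np.sin(b.x[2])
for n,cc in(('top',[t(215,365),t(285,422),t(242,472),t(177,412)]),('scene',[s(135,355),s(224,382),s(197,447),s(110,412)])):
    W=np.array([back(C[n],q,96)[:2] for q in cc]); L=(W-b.x[:2])@np.array([[c,-sn],[sn,c]]); print(n,np.round(L),L.mean(0), np.linalg.norm(np.diff(L,axis=0),axis=1),W.mean(0))
E
```

```text
[492.70264345 328.58273259  -0.5135391 ] [ -6.9  13.9  -7.2  13.   -8.2  14.6  -6.7  13.1  15.5 -29.7  17.  -29.9
  -4.4  17.6  -4.2  18.1   3.5 -28.    4.7 -28.9]
top [[-10.  25.]
 [-19. -30.]
 [-60. -23.]
 [-48.  31.]] [-34.29899961   0.63150361] [56.65159442 41.16815793 55.29261664] [463.13806027 345.98260594]
scene [[ -7.  23.]
 [-15. -31.]
 [-61. -24.]
 [-48.  28.]] [-32.99622345  -1.13947307] [54.41843911 46.15449385 54.01517816] [463.40277791 343.80005956]
```

```bash
python3 - <<'E'
from h import *
C=cams()
t=lambda u,v:(260+u/4-.4,165+v/4-.4); s=lambda u,v:(270+u/3.3333-.35,145+v/3.3333-.35)
box={'top':[((-130,47,80),t(116,460)),((-130,-47,80),t(247,540)),((-8,51,145),t(212,268)),((-8,-51,145),t(352,358)),((189,51,145),t(375,17)),((189,-51,145),t(511,95))],
'scene':[((-130,47,80),s(60,487)),((-130,-47,80),s(228,517)),((189,51,145),s(180,10)),((189,-51,145),s(328,35))]}
def f(p):
    c,sn=np.cos(p[2]),np.sin(p[2]); r=[]
    for n,l in box.items():
        for P,uv in l:
            r+=list(proj(C[n],[p[0]+c*P[0]-sn*P[1],p[1]+sn*P[0]+c*P[1],P[2]])[0]-uv)
    return r
b=least_squares(f,[492,328,-.51])
print(b.x,np.round(b.fun,1))
c,sn=np.cos(b.x[2]),np.sin(b.x[2])
for n,cc in(('top',[t(215,365),t(285,422),t(242,472),t(177,412)]),('scene',[s(135,355),s(224,382),s(197,447),s(110,412)])):
    W=np.array([back(C[n],q,96)[:2] for q in cc]); L=(W-b.x[:2])@np.array([[c,-sn],[sn,c]]); print(n,np.round(L),L.mean(0),W.mean(0))
for q in(-130,-80,-8,30,189): print(q,b.x[:2]+np.array([c,sn])*q)
E
```

```text
[523.97970124 309.8241071   -0.5300896 ] [ 0.4  0.8 -0.4  0.3 -0.1  1.8  0.9  0.7  0.3 -1.3  1.8 -0.5 -0.3 -0.1
 -1.4  0.8 -2.1 -1.1  1.1 -0.9]
top [[-47.  26.]
 [-55. -30.]
 [-96. -24.]
 [-85.  30.]] [-70.77396391   0.43398915] [463.13806027 345.98260594]
scene [[-44.  23.]
 [-51. -31.]
 [-97. -25.]
 [-85.  28.]] [-69.44205696  -1.31518438] [463.40277791 343.80005956]
-130 [411.8206709  375.55349105]
-80 [454.95875949 350.27295876]
-8 [517.07760706 313.86899226]
30 [549.86255439 294.65578772]
189 [687.0416761  214.26369504]
```

```bash
python3 - <<'E'
from h import *
C=cams()
for r in(550,700,850,1000):
    P=np.array([r*np.cos(-.53),r*np.sin(-.53),0])
    for z in(0,300,500): print(r,P[:2].round(),z,proj(C['top'],P+[0,0,z]).round()[0],proj(C['scene'],P+[0,0,z]).round()[0])
for uv in((610,170),(600,155)): print([back(C['top'],uv,z).round() for z in(200,400)])
print(back(C['top'],(640,125),0),back(C['top'],(400,125),0), robot.get_state()['time'])
w=robot.snapshot("wrist"); cv2.imwrite("pics/w0.png",w["pixels"][:,:,::-1]); print(w["hand_eye"],w["camera_matrix"])
E
```

```text
550 [ 475. -278.] 0 [552. 274.] [574. 213.]
550 [ 475. -278.] 300 [610. 253.] [649. 110.]
550 [ 475. -278.] 500 [669. 232.] [727.   0.]
700 [ 604. -354.] 0 [577. 227.] [570. 166.]
700 [ 604. -354.] 300 [640. 195.] [637.  60.]
700 [ 604. -354.] 500 [703. 163.] [705. -49.]
850 [ 733. -430.] 0 [600. 182.] [566. 125.]
850 [ 733. -430.] 300 [668. 139.] [627.  18.]
850 [ 733. -430.] 500 [735.  97.] [686. -88.]
1000 [ 863. -506.] 0 [623. 138.] [562.  90.]
1000 [ 863. -506.] 300 [695.  86.] [618. -18.]
1000 [ 863. -506.] 500 [765.  35.] [ 671. -121.]
[array([ 696., -349.,  200.]), array([ 624., -240.,  400.])]
[array([ 733., -329.,  200.]), array([ 655., -223.,  400.])]
[ 901.88681758 -555.7858471     0.        ] [892.67605571 119.97401995   0.        ] 0.4
[[-5.17002721e-04 -9.57503949e-01 -2.88419693e-01  7.33247448e+01]
 [ 9.99999003e-01 -1.16040770e-04 -1.40729888e-03  6.82337092e-01]
 [ 1.31402579e-03 -2.88420133e-01  9.57503055e-01  2.97144849e+01]
 [ 0.00000000e+00  0.00000000e+00  0.00000000e+00  1.00000000e+00]] [[342.73933445   0.         318.06141826]
 [  0.         342.73933445 239.32976974]
 [  0.           0.           1.        ]]
```

View pics/w0.png

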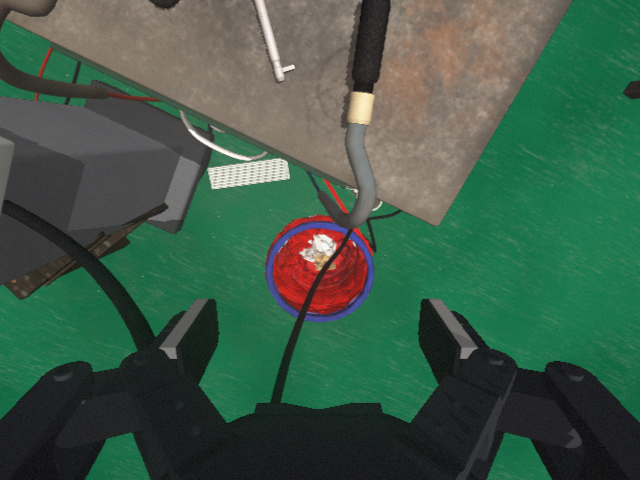

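The gripper has outward knuckles, so upright fingers won't fit under the header. The moves have no tilt of their own, so I'll see whether stretching the arm to its limit leans the tool outward, done at the azimuth of the box's axis.

```bash
python3 -m inch '[{"fingers":-0.3,"xyz":[270,-153,-100],"yaw":-1},{"fingers":-0.3,"xyz":[270,-153,-100],"yaw":-1},{"fingers":-0.3,"xyz":[270,-153,-100],"yaw":-1},{"fingers":-0.3,"xyz":[270,-153,-100],"yaw":-1},{"fingers":-0.3,"xyz":[270,-153,-100],"yaw":-1},{"fingers":-0.3,"xyz":[270,-153,-100],"yaw":-1},{"fingers":-0.3,"xyz":[270,-153,-100],"yaw":-1},{"fingers":-0.3,"xyz":[270,-153,-100],"yaw":-1}]'; python3 -c "
from workcell import robot;print(robot.get_state()['joint_pos'])"
```

```text
time: 1.12
position: [415.0, -240.7, 505.9]
eef_rot: [2.351, 2.082, 0.001]
contact_force: [1.2, -0.9, -0.1]
width: 0.348
gripper_force: 0.0
[-6.79823557e-01  1.43705222e-01 -1.72188354e-01  1.25361511e+00
  4.79945976e-04  1.01181628e+00]
```

```bash
python3 -m inch '[{"fingers":-0.3,"xyz":[0,0,-400],"yaw":-1.15},{"fingers":-0.3,"xyz":[0,0,-400],"yaw":-1.15},{"fingers":-0.3,"xyz":[0,0,-400],"yaw":-1.15},{"fingers":-0.3,"xyz":[0,0,-400],"yaw":-1.15},{"fingers":-0.3,"xyz":[0,0,-400],"yaw":-1.15},{"fingers":-0.3,"xyz":[0,0,-400],"yaw":-1.15},{"fingers":-0.3,"xyz":[0,0,-400],"yaw":-1.15},{"fingers":-0.3,"xyz":[0,0,-400],"yaw":-1.15}]'; python3 -c "
from workcell import robot;from scipy.spatial.transform import Rotation as R
s=robot.get_state();print(s['joint_pos'],s['position']);print(R.from_rotvec(s['eef_rot']).as_matrix())"
```

```text
time: 1.78
position: [407.7, -239.2, 813.6]
eef_rot: [1.094, 2.919, -0.012]
contact_force: [-9.2, 5.9, -7.3]
width: 0.353
gripper_force: 0.0
[-6.87171551e-01  3.16794847e-01  8.76208317e-01  2.10487307e+00
  7.68938329e-04  3.00332876e-02] [ 407.70905002 -239.22517525  813.59833915]
[[-0.75339833  0.65725799  0.02007206]
 [ 0.65707754  0.75366411 -0.01547629]
 [-0.02529951  0.00152909 -0.99967875]]
```

Joint 4 is at its limit and the tool has started to lean outward. I'll keep going up.

```bash
python3 -m inch '[{"fingers":-0.3,"xyz":[0,0,-40],"yaw":0},{"fingers":-0.3,"xyz":[0,0,-70],"yaw":0},{"fingers":-0.3,"xyz":[0,0,-100],"yaw":0},{"fingers":-0.3,"xyz":[0,0,-130],"yaw":0},{"fingers":-0.3,"xyz":[0,0,-160],"yaw":0},{"fingers":-0.3,"xyz":[0,0,-190],"yaw":0},{"fingers":-0.3,"xyz":[0,0,-220],"yaw":0},{"fingers":-0.3,"xyz":[0,0,-220],"yaw":0}]'; python3 -c "
from workcell import robot;from scipy.spatial.transform import Rotation as R
s=robot.get_state();print(s['joint_pos'],s['position']);print(R.from_rotvec(s['eef_rot']).as_matrix())"
```

```text
time: 2.45
position: [360.0, -207.4, 837.6]
eef_rot: [1.092, 2.889, -0.025]
contact_force: [0.0, 0.5, 0.4]
width: 0.349
gripper_force: 0.0
[-0.70144514  0.20072724  0.78845748  2.10359521  0.00221994  0.02136212] [ 360.01594056 -207.4029701   837.55077303]
[[-0.74880175  0.6613733   0.043374  ]
 [ 0.66052108  0.75004925 -0.03373469]
 [-0.05484386  0.00338885 -0.99848919]]
```

```bash
cat > st.py <<'E'
from h import *
s=robot.get_state();M=R.from_rotvec(s['eef_rot']).as_matrix();print(s['time'],s['joint_pos'].round(3),s['position'].round(1),s['contact_force'].round(1));print(M.round(3))
E
python3 -m inch '[{"fingers":-0.3,"xyz":[0,0,30],"yaw":0},{"fingers":-0.3,"xyz":[0,0,60],"yaw":0},{"fingers":-0.3,"xyz":[0,0,90],"yaw":0},{"fingers":-0.3,"xyz":[0,0,120],"yaw":0},{"fingers":-0.3,"xyz":[0,0,150],"yaw":0},{"fingers":-0.3,"xyz":[0,0,180],"yaw":0},{"fingers":-0.3,"xyz":[0,0,180],"yaw":0},{"fingers":-0.3,"xyz":[0,0,180],"yaw":0}]' >/dev/null; python3 st.py
```

```text
3.1167 [-0.7    0.023  0.069  1.565  0.002  0.022] [ 368.  -213.6  657.2] [0.5 0.5 0.7]
[[-0.749  0.661  0.041]
 [ 0.661  0.75  -0.032]
 [-0.052  0.003 -0.999]]
```

The lean persists after coming back down, so it can be built up in steps. I'll line the arm plane up with the box's axis and push up against the limit again.

```bash
python3 -m inch '[{"fingers":-0.3,"xyz":[11,35,-20],"yaw":-0.1},{"fingers":-0.3,"xyz":[22,71,-40],"yaw":-0.19},{"fingers":-0.3,"xyz":[22,71,-600],"yaw":-0.19},{"fingers":-0.3,"xyz":[22,71,-600],"yaw":-0.19},{"fingers":-0.3,"xyz":[22,71,-600],"yaw":-0.19},{"fingers":-0.3,"xyz":[22,71,-600],"yaw":-0.19},{"fingers":-0.3,"xyz":[22,71,-600],"yaw":-0.19},{"fingers":-0.3,"xyz":[22,71,-600],"yaw":-0.19}]' >/dev/null; python3 st.py
python3 -m inch '[{"fingers":-0.3,"xyz":[0,0,-600],"yaw":0},{"fingers":-0.3,"xyz":[0,0,-600],"yaw":0},{"fingers":-0.3,"xyz":[0,0,-600],"yaw":0},{"fingers":-0.3,"xyz":[0,0,-600],"yaw":0},{"fingers":-0.3,"xyz":[0,0,-600],"yaw":0},{"fingers":-0.3,"xyz":[0,0,-600],"yaw":0},{"fingers":-0.3,"xyz":[0,0,-600],"yaw":0},{"fingers":-0.3,"xyz":[0,0,-600],"yaw":0}]' >/dev/null; python3 st.py
```

```text
3.7833 [-0.527  0.142  0.777  2.105 -0.007  0.005] [ 362.7 -127.1  856.8] [-0.6 -0.1 -0.3]
[[-0.857  0.508  0.083]
 [ 0.505  0.861 -0.056]
 [-0.1   -0.006 -0.995]]
4.45 [-0.535  0.006  0.666  2.104 -0.006 -0.003] [300.6 -93.4 869.9] [ 0.4  0.1 -0.4]
[[-0.855  0.508  0.106]
 [ 0.503  0.861 -0.069]
 [-0.126 -0.006 -0.992]]
```

```bash
python3 -m inch '[{"fingers":-0.3,"xyz":[-500,0,-600],"yaw":0},{"fingers":-0.3,"xyz":[-500,0,-600],"yaw":0},{"fingers":-0.3,"xyz":[-500,0,-600],"yaw":0},{"fingers":-0.3,"xyz":[-500,0,-600],"yaw":0},{"fingers":-0.3,"xyz":[-500,0,-600],"yaw":0},{"fingers":-0.3,"xyz":[-500,0,-600],"yaw":0},{"fingers":-0.3,"xyz":[-500,0,-600],"yaw":0},{"fingers":-0.3,"xyz":[-500,0,-600],"yaw":0}]' >/dev/null; python3 st.py
```

```text
5.1167 [-0.55   0.185  0.88   2.104 -0.003 -0.018] [ 375.5 -144.3  872. ] [0.7 0.1 0.7]
[[-0.85   0.508  0.137]
 [ 0.5    0.861 -0.087]
 [-0.162 -0.006 -0.987]]
```

```bash
python3 -m inch '[{"fingers":-0.3,"xyz":[-220,0,-600],"yaw":0},{"fingers":-0.3,"xyz":[-220,0,-600],"yaw":0},{"fingers":-0.3,"xyz":[-220,0,-600],"yaw":0},{"fingers":-0.3,"xyz":[-220,0,-600],"yaw":0},{"fingers":-0.3,"xyz":[-220,0,-600],"yaw":0},{"fingers":-0.3,"xyz":[-220,0,-600],"yaw":0},{"fingers":-0.3,"xyz":[-220,0,-600],"yaw":0},{"fingers":-0.3,"xyz":[-220,0,-600],"yaw":0}]' >/dev/null; python3 st.py
```

```text
5.7833 [-5.670e-01  1.390e-01  8.730e-01  2.103e+00  1.000e-03 -3.400e-02] [ 351.7 -136.4  887.1] [-0.2  0.1  0.5]
[[-0.845  0.508  0.169]
 [ 0.497  0.861 -0.106]
 [-0.199 -0.006 -0.98 ]]
```

```bash
python3 -m inch '[{"fingers":-0.3,"xyz":[-300,0,-600],"yaw":0},{"fingers":-0.3,"xyz":[-300,0,-600],"yaw":0},{"fingers":-0.3,"xyz":[-300,0,-600],"yaw":0},{"fingers":-0.3,"xyz":[-300,0,-600],"yaw":0},{"fingers":-0.3,"xyz":[-300,0,-600],"yaw":0},{"fingers":-0.3,"xyz":[-300,0,-600],"yaw":0},{"fingers":-0.3,"xyz":[-300,0,-600],"yaw":0},{"fingers":-0.3,"xyz":[-300,0,-600],"yaw":0}]' >/dev/null; python3 st.py;  python3 -m inch '[{"fingers":-0.3,"xyz":[-350,0,-600],"yaw":0},{"fingers":-0.3,"xyz":[-350,0,-600],"yaw":0},{"fingers":-0.3,"xyz":[-350,0,-600],"yaw":0},{"fingers":-0.3,"xyz":[-350,0,-600],"yaw":0},{"fingers":-0.3,"xyz":[-350,0,-600],"yaw":0},{"fingers":-0.3,"xyz":[-350,0,-600],"yaw":0},{"fingers":-0.3,"xyz":[-350,0,-600],"yaw":0},{"fingers":-0.3,"xyz":[-350,0,-600],"yaw":0}]' >/dev/null; python3 st.py
```

```text
6.45 [-0.578  0.144  0.914  2.104  0.004 -0.045] [ 349.9 -139.6  897.6] [0.6 0.9 0.4]
[[-0.838  0.508  0.199]
 [ 0.492  0.861 -0.125]
 [-0.235 -0.007 -0.972]]
7.1167 [-0.586  0.158  0.965  2.104  0.007 -0.053] [ 352.4 -144.6  907.2] [ 0.  -0.2 -0.7]
[[-0.83   0.508  0.229]
 [ 0.488  0.861 -0.144]
 [-0.27  -0.008 -0.963]]
```

```bash
python3 -m inch '[{"fingers":-0.3,"xyz":[-600,0,-600],"yaw":0},{"fingers":-0.3,"xyz":[-600,0,-600],"yaw":0},{"fingers":-0.3,"xyz":[-600,0,-600],"yaw":0},{"fingers":-0.3,"xyz":[-600,0,-600],"yaw":0},{"fingers":-0.3,"xyz":[-600,0,-600],"yaw":0},{"fingers":-0.3,"xyz":[-600,0,-600],"yaw":0},{"fingers":-0.3,"xyz":[-600,0,-600],"yaw":0},{"fingers":-0.3,"xyz":[-600,0,-600],"yaw":0}]' >/dev/null; python3 st.py;  python3 -m inch '[{"fingers":-0.3,"xyz":[-450,0,-600],"yaw":0},{"fingers":-0.3,"xyz":[-450,0,-600],"yaw":0},{"fingers":-0.3,"xyz":[-450,0,-600],"yaw":0},{"fingers":-0.3,"xyz":[-450,0,-600],"yaw":0},{"fingers":-0.3,"xyz":[-450,0,-600],"yaw":0},{"fingers":-0.3,"xyz":[-450,0,-600],"yaw":0},{"fingers":-0.3,"xyz":[-450,0,-600],"yaw":0},{"fingers":-0.3,"xyz":[-450,0,-600],"yaw":0}]' >/dev/null; python3 st.py
```

```text
7.7833 [-0.592  0.262  1.104  2.104  0.01  -0.059] [ 392.  -173.5  906.3] [-0.7  0.3  0. ]
[[-0.822  0.508  0.258]
 [ 0.482  0.861 -0.161]
 [-0.304 -0.008 -0.953]]
8.45 [-0.605  0.253  1.131  2.104  0.016 -0.07 ] [ 383.2 -172.9  917.8] [-0.4 -0.3 -0.7]
[[-0.812  0.509  0.287]
 [ 0.476  0.861 -0.179]
 [-0.338 -0.009 -0.941]]
```

```bash
python3 -m inch '[{"fingers":-0.3,"xyz":[-500,0,-600],"yaw":0},{"fingers":-0.3,"xyz":[-500,0,-600],"yaw":0},{"fingers":-0.3,"xyz":[-500,0,-600],"yaw":0},{"fingers":-0.3,"xyz":[-500,0,-600],"yaw":0},{"fingers":-0.3,"xyz":[-500,0,-600],"yaw":0},{"fingers":-0.3,"xyz":[-500,0,-600],"yaw":0},{"fingers":-0.3,"xyz":[-500,0,-600],"yaw":0},{"fingers":-0.3,"xyz":[-500,0,-600],"yaw":0}]' >/dev/null; python3 st.py;  python3 -m inch '[{"fingers":-0.3,"xyz":[-520,0,-600],"yaw":0},{"fingers":-0.3,"xyz":[-520,0,-600],"yaw":0},{"fingers":-0.3,"xyz":[-520,0,-600],"yaw":0},{"fingers":-0.3,"xyz":[-520,0,-600],"yaw":0},{"fingers":-0.3,"xyz":[-520,0,-600],"yaw":0},{"fingers":-0.3,"xyz":[-520,0,-600],"yaw":0},{"fingers":-0.3,"xyz":[-520,0,-600],"yaw":0},{"fingers":-0.3,"xyz":[-520,0,-600],"yaw":0}]' >/dev/null; python3 st.py
python3 -m inch '[{"fingers":-0.3,"xyz":[-540,0,-600],"yaw":0},{"fingers":-0.3,"xyz":[-540,0,-600],"yaw":0},{"fingers":-0.3,"xyz":[-540,0,-600],"yaw":0},{"fingers":-0.3,"xyz":[-540,0,-600],"yaw":0},{"fingers":-0.3,"xyz":[-540,0,-600],"yaw":0},{"fingers":-0.3,"xyz":[-540,0,-600],"yaw":0},{"fingers":-0.3,"xyz":[-540,0,-600],"yaw":0},{"fingers":-0.3,"xyz":[-540,0,-600],"yaw":0}]' >/dev/null; python3 st.py;  python3 -m inch '[{"fingers":-0.3,"xyz":[-560,0,-600],"yaw":0},{"fingers":-0.3,"xyz":[-560,0,-600],"yaw":0},{"fingers":-0.3,"xyz":[-560,0,-600],"yaw":0},{"fingers":-0.3,"xyz":[-560,0,-600],"yaw":0},{"fingers":-0.3,"xyz":[-560,0,-600],"yaw":0},{"fingers":-0.3,"xyz":[-560,0,-600],"yaw":0},{"fingers":-0.3,"xyz":[-560,0,-600],"yaw":0},{"fingers":-0.3,"xyz":[-560,0,-600],"yaw":0}]' >/dev/null; python3 st.py
```

```text
9.1167 [-0.614  0.257  1.169  2.104  0.021 -0.078] [ 380.  -174.5  927.2] [-0.8 -1.3 -0.3]
[[-0.801  0.509  0.315]
 [ 0.47   0.861 -0.197]
 [-0.371 -0.01  -0.929]]
9.7833 [-0.621  0.254  1.201  2.104  0.025 -0.084] [ 374.2 -173.4  937.2] [ 0.7 -0.3  0.3]
[[-0.79   0.509  0.342]
 [ 0.462  0.861 -0.214]
 [-0.403 -0.011 -0.915]]
10.45 [-0.628  0.247  1.229  2.104  0.03  -0.089] [ 366.9 -170.5  947.5] [-0.5  0.2  0.1]
[[-0.777  0.51   0.369]
 [ 0.455  0.86  -0.231]
 [-0.435 -0.012 -0.901]]
11.1167 [-0.633  0.238  1.254  2.104  0.034 -0.092] [ 358.4 -166.1  957.9] [-1.  -0.3 -0.4]
[[-0.764  0.51   0.395]
 [ 0.446  0.86  -0.247]
 [-0.465 -0.013 -0.885]]
```

Lean is 27.8° along the box's axis, which is enough. Now I'll travel to the front of the shelf.

```bash
cat > go.py <<'E'
from h import *
import sys
B=np.array([523.98,309.82]);a=-.5301;bx=np.array([np.cos(a),np.sin(a),0]);by=np.array([-np.sin(a),np.cos(a),0])
s=robot.get_state();M=R.from_rotvec(s['eef_rot']).as_matrix();p=s['position']
TL=170.
def box(P): d=P-np.array([*B,0]); return np.array([d@bx,d@by,d[2]])
tip=p+TL*M[:,2]
print(round(s['time'],2),s['joint_pos'].round(2),p.round(1),'F',s['contact_force'].round(1),'w',round(s['width'],2))
print('lean',np.degrees(np.arccos(-M[2,2])).round(1),'dir',np.degrees(np.arctan2(M[1,2],M[0,2])).round(1),'ty',np.degrees(np.arctan2(M[1,1],M[0,1])).round(1),'tyz',M[2,1].round(3))
print('box: tip',box(tip).round(1),'front',box(tip-11*M[:,0]).round(1),'rear',box(tip+11*M[:,0]).round(1))
print('bx,by,bz in tool',(M.T@bx).round(3),(M.T@by).round(3),M[2].round(3))
if len(sys.argv)>3:
    t=np.array(list(map(float,sys.argv[1:4])))-box(tip); print('shift',(M.T@(t[0]*bx+t[1]*by+[0,0,t[2]])).round(1))
E
python3 -m inch '[{"fingers":-0.3,"xyz":[604,504,441],"yaw":0},{"fingers":-0.3,"xyz":[604,504,441],"yaw":0},{"fingers":-0.3,"xyz":[604,504,441],"yaw":0},{"fingers":-0.3,"xyz":[604,504,441],"yaw":0},{"fingers":-0.3,"xyz":[604,504,441],"yaw":0},{"fingers":-0.3,"xyz":[604,504,441],"yaw":0},{"fingers":-0.3,"xyz":[604,504,441],"yaw":0},{"fingers":-0.3,"xyz":[604,504,441],"yaw":0}]' >/dev/null;python3 go.py -150 0 130
```

```text
11.78 [-0.07 -0.24  0.02  1.4  -0.22  0.41] [350.1  19.2 750.6] F [1.3 0.6 0.2] w 0.35
lean 27.8 dir -32.0 ty 59.3 tyz -0.012
box: tip [  76.2 -341.   600.2] front [  85.9 -340.9  605.3] rear [  66.5 -341.   595.1]
bx,by,bz in tool [-0.885  0.006  0.466] [-0.001  1.    -0.013] [-0.466 -0.012 -0.885]
shift [419.1 345.4 305.9]
```

```bash
python3 -m inch '[{"fingers":-0.3,"xyz":[419,345,306],"yaw":0},{"fingers":-0.3,"xyz":[419,345,306],"yaw":0},{"fingers":-0.3,"xyz":[419,345,306],"yaw":0},{"fingers":-0.3,"xyz":[419,345,306],"yaw":0},{"fingers":-0.3,"xyz":[419,345,306],"yaw":0},{"fingers":-0.3,"xyz":[419,345,306],"yaw":0},{"fingers":-0.3,"xyz":[419,345,306],"yaw":0},{"fingers":-0.3,"xyz":[419,345,306],"yaw":0}]' >/dev/null;python3 go.py -150 0 130
```

```text
12.45 [ 0.57 -0.07 -0.46  0.96 -0.43  1.05] [337.8 237.5 499.2] F [ 0.2 -0.2  0.1] w 0.35
lean 27.8 dir -32.0 ty 59.4 tyz -0.012
box: tip [ -44.9 -158.8  348.8] front [ -35.1 -158.7  353.9] rear [ -54.6 -158.8  343.7]
bx,by,bz in tool [-0.885  0.005  0.466] [-0.002  1.    -0.013] [-0.466 -0.012 -0.885]
shift [194.7 160.9 142.6]
```

```bash
python3 -m inch '[{"fingers":-0.3,"xyz":[195,161,143],"yaw":0},{"fingers":-0.3,"xyz":[195,161,143],"yaw":0},{"fingers":-0.3,"xyz":[195,161,143],"yaw":0},{"fingers":-0.3,"xyz":[195,161,143],"yaw":0},{"fingers":-0.3,"xyz":[195,161,143],"yaw":0},{"fingers":-0.3,"xyz":[195,161,143],"yaw":0},{"fingers":-0.3,"xyz":[195,161,143],"yaw":0},{"fingers":-0.3,"xyz":[195,161,143],"yaw":0}]' >/dev/null;python3 go.py -150 0 130
python3 - <<'E'
from h import *
import cv2
w=robot.snapshot("wrist");s=robot.snapshot("scene")["pixels"][195:345,230:430,::-1];t=robot.snapshot("top")["pixels"]
cv2.imwrite("pics/w1.png",w["pixels"][:,:,::-1]);cv2.imwrite("pics/s1.png",cv2.resize(s,None,fx=4,fy=4,interpolation=cv2.INTER_CUBIC))
E
```

```text
13.12 [ 0.89  0.44 -0.44  0.64 -0.48  1.41] [326.5 428.2 273.2] F [-1.1 -1.2 -0.3] w 0.35
lean 27.5 dir -33.0 ty 59.5 tyz -0.023
box: tip [-151.8   -1.4  122.5] front [-142.    -1.3  127.6] rear [-161.5   -1.5  117.4]
bx,by,bz in tool [-0.887  0.002  0.462] [-0.009  1.    -0.021] [-0.462 -0.023 -0.887]
shift [-5.   1.2 -5.9]
```

View pics/w1.png

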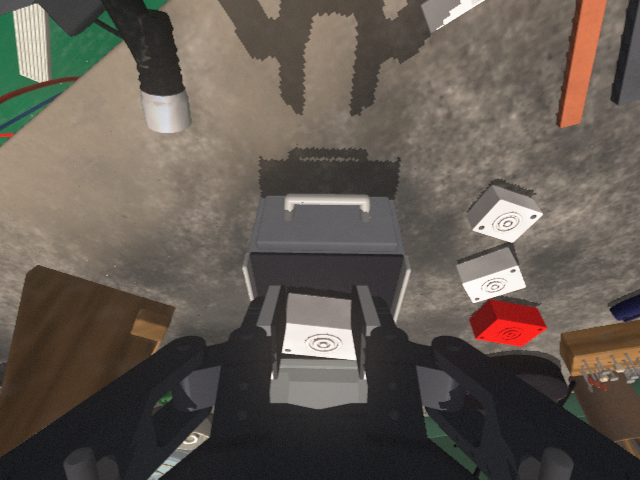

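View pics/s1.png

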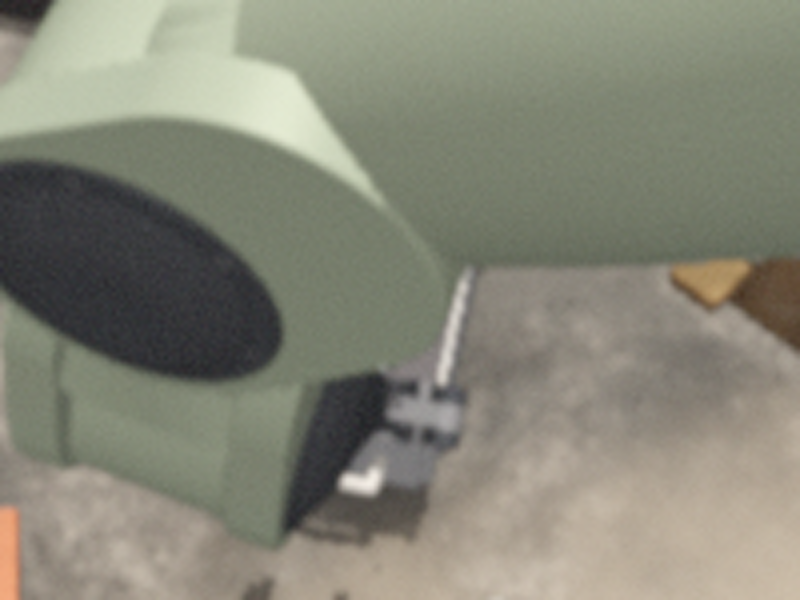

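The wrist view shows the shelf front edge from (250,252) to (402,252), the fingertips straddling the middle, and the insert's rear face from (288,293) to (352,298). I'll check the box pose estimate against this view.

```bash
cat > wp.py <<'E'
from go import *
def wproj(w,Pb):
    P=np.array([B[0],B[1],0])+Pb[0]*bx+Pb[1]*by+np.array([0,0,Pb[2]])
    T=np.eye(4);T[:3,:3]=M;T[:3,3]=p
    q=np.linalg.inv(T@w["hand_eye"])@[*P,1]; u=w["camera_matrix"]@q[:3]; return (u[:2]/u[2]).round(1)
E
python3 - <<'E'
from wp import *
w=robot.snapshot("wrist")
for P in [(-130,47,70),(-130,-47,70),(-130,47,80),(-130,-47,80),(-96,-24,96),(-85,30,96),(-96,-24,70),(-85,30,70),(-151,0,36)]: print(P,wproj(w,P))
for d in(165,170): 
  for y in(-30,-15,15,30): 
    u=w["camera_matrix"]@(np.linalg.inv(w["hand_eye"])@[-11,y,d,1])[:3]; print(d,y,(u[:2]/u[2]).round(1))
E
```

```text
13.27 [ 0.89  0.42 -0.44  0.65 -0.48  1.41] [328.2 426.1 281.1] F [ 0.8 -0.2  0.9] w 0.35
lean 27.8 dir -32.2 ty 59.4 tyz -0.015
box: tip [-148.6   -1.2  130.7] front [-138.8   -1.2  135.8] rear [-158.3   -1.3  125.5]
bx,by,bz in tool [-0.885  0.005  0.466] [-0.003  1.    -0.015] [-0.466 -0.015 -0.885]
(-130, 47, 70) [399.  239.8]
(-130, -47, 70) [246.5 239. ]
(-130, 47, 80) [401.6 251.7]
(-130, -47, 80) [243.8 250.7]
(-96, -24, 96) [284.2 306.3]
(-85, 30, 96) [368.  316.7]
(-96, -24, 70) [287.4 274.5]
(-85, 30, 70) [364.7 285. ]
(-151, 0, 36) [322.9 179.1]
165 -30 [252.4 331.7]
165 -15 [285.9 331.7]
165 15 [353.  331.6]
165 30 [386.5 331.5]
170 -30 [254.4 325.8]
170 -15 [286.9 325.8]
170 15 [351.9 325.7]
170 30 [384.4 325.6]
```

```bash
python3 go.py -118 2 80 | tail -1
```

```text
shift [-2.4  3.6 60.1]
```

```bash
python3 -m inch '[{"fingers":-0.3,"xyz":[0,2,20],"yaw":0},{"fingers":-0.3,"xyz":[-1,3,40],"yaw":0},{"fingers":-0.3,"xyz":[-2,4,52],"yaw":0},{"fingers":-0.3,"xyz":[-2,4,58],"yaw":0},{"fingers":-0.3,"xyz":[-2,4,60],"yaw":0},{"fingers":-0.3,"xyz":[-2,4,60],"yaw":0},{"fingers":-0.3,"xyz":[-2,4,60],"yaw":0},{"fingers":-0.3,"xyz":[-2,4,60],"yaw":0}]' >/dev/null;python3 go.py -60 2 80
python3 - <<'E'
from h import *
cv2.imwrite("pics/w2.png",robot.snapshot("wrist")["pixels"][130:430,150:500,::-1].repeat(2,0).repeat(2,1))
E
```

```text
13.98 [ 0.84  0.5  -0.48  0.5  -0.48  1.35] [355.8 414.5 230.5] F [-0.1 -0.6  0.7] w 0.35
lean 27.8 dir -31.8 ty 59.3 tyz -0.011
box: tip [-118.9    3.2   80.1] front [-109.1    3.2   85.2] rear [-128.6    3.2   74.9]
bx,by,bz in tool [-0.885  0.005  0.466] [-0.001  1.    -0.012] [-0.466 -0.011 -0.885]
shift [-52.   -0.9  27.5]
```

View pics/w2.png

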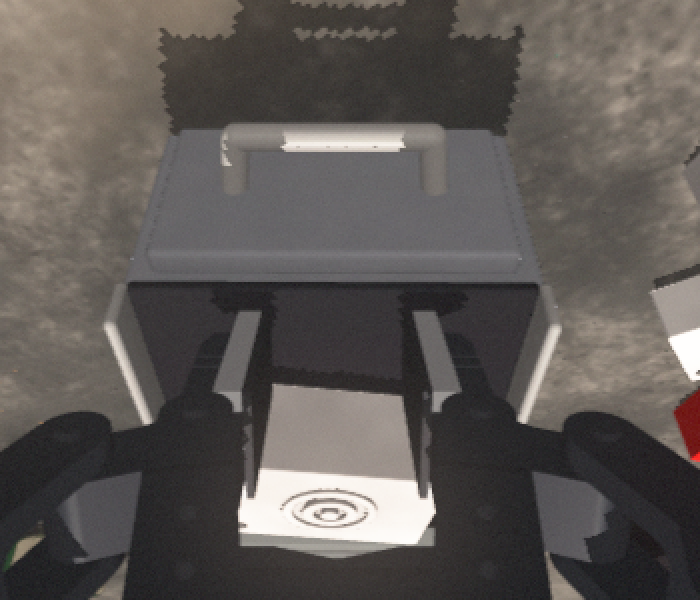

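The fingers are centred on the shelf with the tips behind the insert. Pushing.

```bash
python3 -m inch '[{"fingers":-0.3,"xyz":[-6,0,3],"yaw":0},{"fingers":-0.3,"xyz":[-12,0,6],"yaw":0},{"fingers":-0.3,"xyz":[-18,0,9.5],"yaw":0},{"fingers":-0.3,"xyz":[-25,0,13],"yaw":0},{"fingers":-0.3,"xyz":[-32,0,17],"yaw":0},{"fingers":-0.3,"xyz":[-39,0,20.5],"yaw":0},{"fingers":-0.3,"xyz":[-46,0,24],"yaw":0},{"fingers":-0.3,"xyz":[-53,0,28],"yaw":0}]' >/dev/null;python3 go.py -20 2 80
python3 - <<'E'
from h import *
cv2.imwrite("pics/w3.png",robot.snapshot("wrist")["pixels"][130:430,150:500,::-1].repeat(2,0).repeat(2,1))
E
```

```text
14.7 [ 0.73  0.5  -0.48  0.44 -0.46  1.22] [408.  383.  229.1] F [-1.   0.4  1. ] w 0.35
lean 27.8 dir -32.1 ty 59.3 tyz -0.013
box: tip [-58.    2.2  78.6] front [-48.2   2.2  83.8] rear [-67.7   2.2  73.5]
bx,by,bz in tool [-0.885  0.006  0.465] [-0.001  1.    -0.014] [-0.466 -0.013 -0.885]
shift [-34.2   0.   16.5]
```

View pics/w3.png

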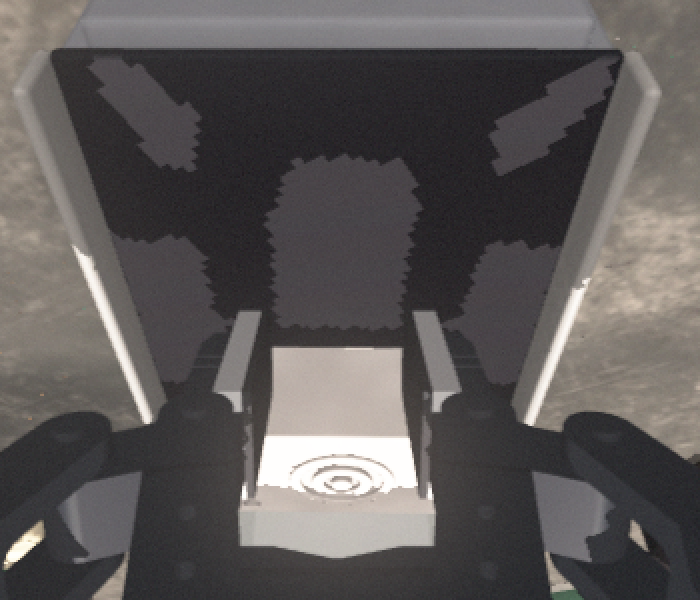

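The insert is now square against both tips and centred. Pushing on under the flap.

```bash
python3 -m inch '[{"fingers":-0.3,"xyz":[-6.5,0,2.5],"yaw":0},{"fingers":-0.3,"xyz":[-13,0,6],"yaw":0},{"fingers":-0.3,"xyz":[-19.5,0,9.5],"yaw":0},{"fingers":-0.3,"xyz":[-26,0,13],"yaw":0},{"fingers":-0.3,"xyz":[-32,0,16],"yaw":0},{"fingers":-0.3,"xyz":[-38,0,19],"yaw":0},{"fingers":-0.3,"xyz":[-43,0,22],"yaw":0},{"fingers":-0.3,"xyz":[-48,0,24.5],"yaw":0}]' ;python3 go.py 5 2 80
```

```text
time: 15.42
position: [454.1, 355.8, 229.8]
eef_rot: [0.703, 2.577, -0.191]
contact_force: [-0.8, 0.4, 0.4]
width: 0.351
gripper_force: 0.4
15.42 [ 0.63  0.51 -0.47  0.4  -0.45  1.12] [454.1 355.8 229.8] F [-0.8  0.4  0.4] w 0.35
lean 27.8 dir -32.0 ty 59.3 tyz -0.013
box: tip [-4.4  2.  79.3] front [ 5.3  2.  84.5] rear [-14.1   2.   74.2]
bx,by,bz in tool [-0.885  0.005  0.466] [-0.001  1.    -0.014] [-0.466 -0.013 -0.885]
shift [-8.6  0.   3.8]
```

```bash
python3 -m inch '[{"fingers":-0.3,"xyz":[-3,0,1.5],"yaw":0},{"fingers":-0.3,"xyz":[-6,0,3],"yaw":0},{"fingers":-0.3,"xyz":[-8,0,4],"yaw":0},{"fingers":-0.3,"xyz":[-10,0,5],"yaw":0},{"fingers":-0.3,"xyz":[-10,0,5],"yaw":0},{"fingers":-0.3,"xyz":[-10,0,5],"yaw":0},{"fingers":-0.3,"xyz":[-10,0,5],"yaw":0},{"fingers":-0.3,"xyz":[-10,0,5],"yaw":0}]' ;python3 go.py 5 2 80
python3 - <<'E'
from h import *
a=robot.snapshot("wrist")["pixels"][230:430,230:430,::-1].repeat(2,0).repeat(2,1)
b=cv2.resize(robot.snapshot("top")["pixels"][165:265,300:400,::-1],(400,400))
cv2.imwrite("pics/w4.png",np.hstack([a,b]))
E
```

```text
time: 16.08
position: [462.1, 350.4, 229.3]
eef_rot: [0.701, 2.58, -0.192]
contact_force: [-5.1, 2.0, -0.2]
width: 0.35
gripper_force: 0.0
16.08 [ 0.62  0.51 -0.46  0.4  -0.44  1.1 ] [462.1 350.4 229.3] F [-5.1  2.  -0.2] w 0.35
lean 27.6 dir -32.2 ty 59.4 tyz -0.014
box: tip [ 4.9  1.3 78.7] front [14.6  1.3 83.8] rear [-4.9  1.2 73.6]
bx,by,bz in tool [-0.886  0.004  0.464] [-0.003  1.    -0.015] [-0.464 -0.014 -0.886]
shift [-0.7  0.7 -1.1]
```

View pics/w4.png

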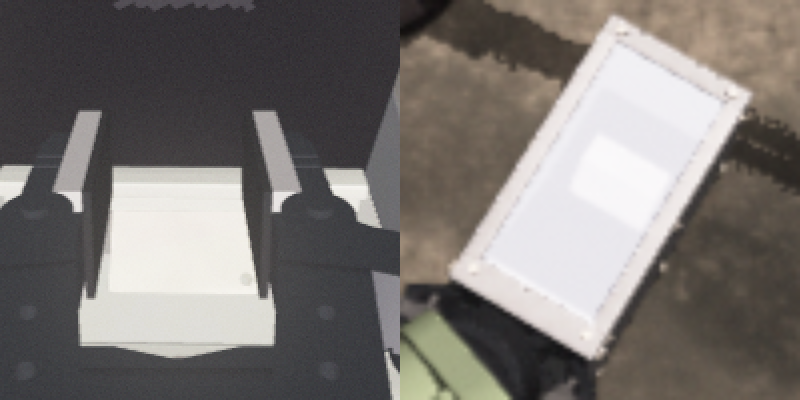

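The insert shows through the window at (620,180), down inside the box. Now I'll draw the fingers straight back.

```bash
python3 -m inch '[{"fingers":-0.3,"xyz":[8,0,-4],"yaw":0},{"fingers":-0.3,"xyz":[18,0,-9],"yaw":0},{"fingers":-0.3,"xyz":[30,0,-16],"yaw":0},{"fingers":-0.3,"xyz":[44,0,-23],"yaw":0},{"fingers":-0.3,"xyz":[60,0,-32],"yaw":0},{"fingers":-0.3,"xyz":[78,0,-41],"yaw":0},{"fingers":-0.3,"xyz":[98,0,-52],"yaw":0},{"fingers":-0.3,"xyz":[118,0,-62],"yaw":0}]' | tail -3; python3 -m inch '[{"fingers":-0.3,"xyz":[20,0,-20],"yaw":0},{"fingers":-0.3,"xyz":[30,0,-50],"yaw":0},{"fingers":-0.3,"xyz":[30,0,-80],"yaw":0},{"fingers":-0.3,"xyz":[30,0,-110],"yaw":0},{"fingers":-0.3,"xyz":[30,0,-120],"yaw":0},{"fingers":-0.3,"xyz":[30,0,-120],"yaw":0},{"fingers":-0.3,"xyz":[30,0,-120],"yaw":0},{"fingers":-0.3,"xyz":[30,0,-120],"yaw":0}]' | tail -3;python3 go.py
python3 - <<'E'
from h import *
a=robot.snapshot("wrist")["pixels"][60:460,120:520,::-1]
b=cv2.resize(robot.snapshot("top")["pixels"][165:295,250:400,::-1],(400,347));b=np.vstack([b,np.zeros((53,400,3),np.uint8)])
cv2.imwrite("pics/w5.png",np.hstack([a,b]))
E
```

```text
contact_force: [-0.6, -0.2, 0.5]
width: 0.354
gripper_force: 0.0
contact_force: [-0.0, -0.3, 0.7]
width: 0.35
gripper_force: 0.0
17.52 [ 1.    0.4  -0.36  0.81 -0.48  1.54] [277.9 461.1 321.3] F [-0.  -0.3  0.7] w 0.35
lean 27.8 dir -32.2 ty 59.3 tyz -0.014
box: tip [-209.6    3.6  170.8] front [-199.9    3.6  176. ] rear [-219.3    3.6  165.7]
bx,by,bz in tool [-0.885  0.005  0.466] [-0.002  1.    -0.015] [-0.466 -0.014 -0.885]
```

View pics/w5.png

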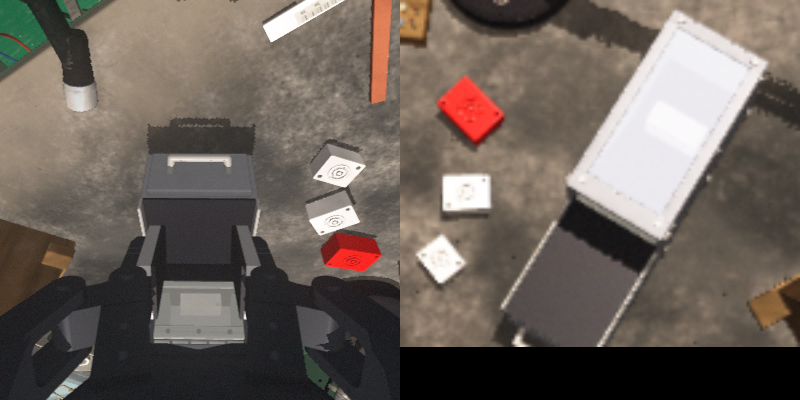

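The shelf is empty, the insert is on the box floor, the other inserts haven't moved and the flap hangs shut. I'll wait briefly for it to settle, then hand in.

```bash
for i in 1 2; do python3 -m inch '[{"fingers":-0.3,"xyz":[0,0,0],"yaw":0},{"fingers":-0.3,"xyz":[0,0,0],"yaw":0},{"fingers":-0.3,"xyz":[0,0,0],"yaw":0},{"fingers":-0.3,"xyz":[0,0,0],"yaw":0},{"fingers":-0.3,"xyz":[0,0,0],"yaw":0},{"fingers":-0.3,"xyz":[0,0,0],"yaw":0},{"fingers":-0.3,"xyz":[0,0,0],"yaw":0},{"fingers":-0.3,"xyz":[0,0,0],"yaw":0}]' | head -1; done; python3 -c "
from workcell import robot;print(robot.finish_job())"
```

```text
time: 18.28
time: 18.95
the job is handed in; nothing more can be done
None
```

The insert was pushed under the flap and slid down inside the box. The fingers are drawn back out, the flap looked shut in the last picture, the two inserts beside the box are unmoved (I did not check the bar separately), and the job was handed in at 18.95 s; one doubt is that joint 4 read about 2.105 rad against its 2.1 limit while I leaned the tool.

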